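# Unlock and press the turntable's start button

## Robot

A 6-joint arm with a two-finger parallel gripper is mounted at the origin on a cart in front of the work surface, level with it; the furniture and walls round the work are solid. World frame = base frame: x ahead of the robot, y to its left, z up, the work surface at z = 0. Lengths are in m, angles in degrees, forces in N, time in s.
With the tool pointing down it reaches from about 0.375 to 0.9 m from the base axis. Payload 3.1 kg.
Tool frame: the origin (TCP) lies at the very end of the fingers, on their centre line; the grasp point (between the pads) lies 19 mm behind it (bot.tcp_to_grasp is the distance from the TCP to the grasp point, in m); z points along the fingers, y is the direction in which the jaws open and shut (so a half turn about z gives the same grasp; the last joint's range is limited). The gripper opens to 87 mm and grips with 3 to 60 N. Pads are 19 mm wide; open, the fingers measure 117 mm over their backs; the gripper's body (75 mm by 190 mm) begins 51 mm behind the grasp point.
Start: joints at [-87.118, 30.224, 82.088, -0, 67.689, -10.227], TCP at [0.142, -0.609, 0.2] pointing down, gripper open.
Joint ranges: [-176.69, 176.69], [-43.24, 126.21], [12.49, 139.97], [-82, 262], [0, 151.66], [-163.58, 163.58]. Speed limits (degrees/s): [159.86, 159.86, 180, 180, 180, 180].

## Interface

Orientations are given as a 3x3 rotation matrix whose columns are the frame's x, y, z axes.
In Python, from rig import telemetry, eyes, order, bot gives the robot as it stands. The module is installed in compiled form; this text tells all that it offers.
- The arm moves only by the tool servo_tool, never from a script. Its argument "targets" is a list of rows, each a list of 2 entries, a list of its own where there are three numbers: the shift along the tool's x, y, z in m, then the turn, a rotation vector about the tool's x, y, z in rad. In form: [[[tx, ty, tz], [wx, wy, wz]], ...]. A call has 1 to 12 rows; each row is the pose to reach, as a shift and turn from the pose commanded when the call began, along the tool's axes at that moment; what a row does not reach only later rows make up. A row lasts 1/8 s, in which the tool goes at most 62.5 mm and 10.7 degrees, less where a joint would pass 70% of its speed; a pose out of reach is approached as far as the arm can. A call with a gripper value outside its range is refused whole. "gripper" is the finger opening in m, from 0 to 0.087, set as the call begins (left out, the last holds). The fingers move at their own pace and stop on an object; the grip force is fixed at half the most. Time passes only in rows, so rows that repeat a pose let the fingers close. It gives the time, the measured TCP pose, the force and the opening at its end, in the units of the state.
- telemetry.read_state(): the state, without advancing time (a new reading comes with each control period).
- eyes.capture(name): name is "side" or "top" or "wrist"; returns a dict with "pixels" (420x560x3 uint8, blue, green, red), "intrinsics" (3x3 intrinsics, pixels), "extrinsics" (4x4, takes a point from camera to world coordinates); the wrist camera has in their place "T_tool_cam" (4x4, takes a point from camera to tool coordinates, whose origin is the TCP and whose axes are the flange's). Camera axes: x right, y down, z forward; pixel columns grow to the right and rows downward; lengths in m; the calibration is good to about 2 mm. A picture is of the moment at which its call begins: read the wrist's pose just before it. There is no depth.
- order.hand_in(): hands the job in, once; it reports no verdict.
The state is a dict: "time_s": time; "joint_positions": joint angles; "qvel": joint speeds; "tau": joint torques, N m; "position": TCP position; "tcp_rot": TCP orientation; "force": force on the tool from outside, world axes, zero at the start; "moment": the same for the moment, N m; "opening": opening from 0.0 (shut) to 1.0 (fully open).
Only numpy, scipy, OpenCV 4.12 (cv2) and the standard library are available. Lean on these libraries where they do the work, as an engineer would, in place of code of your own. Each camera call takes 0.05 s, during which the arm holds its last target. There are 200 camera calls.

## Task

The bisque dish on the slate turntable is ready for banding: start the turntable from its white switch box. Slide the yellow child-lock tab on the white box aside as far as it goes, so that the green button under it is uncovered, then press that button all the way down and let it come back up, leaving the tab aside. Do not touch the blue switch box, which runs the kiln fan.

Things in the scene. Friction and masses are not known exactly. Their poses are not given: they have to be found in the camera images.
- white_box: White switch box, 100 (x) x 150 (y) x 35 (z) mm, fixed to the table; origin at the centre of its underside, z up, turned about z by up to 35 degrees either way. On its deck, at x = 0, y = -30 mm in its frame, is a round green button under a yellow tab that slides along the box's y. Two low rails (3.5 mm high) guide the tab; nothing else stands up from the deck.
- lock_tab (a joint): Slide of the white box's yellow tab along box +y, m: 0 covers the button, 0.060 end stop; starts at 0 to 0.008. 1.5 N friction, stays where left. A hood 62 (x) x 48 (y) mm, top 56 mm above the table, with an upright thumb piece to pinch or push: 34 mm in x, 10 mm thick in y, top 76 mm above the table, centre at box x = 0, y = -20 mm + this value. Button bare from about 0.045.
- start_button (a joint): Travel of the white box's green button straight down, m: 0 up, 0.008 fully down. Cap 40 mm in diameter, centred at box x = 0, y = -30 mm, its top 47 mm above the table when up and 39 mm when fully down. Sprung: about 1 N to start, 4 N to bottom; comes up again when let go. Cannot be reached under the tab.
- blue_box: Blue switch box of the same size and shape as the white one, with its own yellow tab over a red button, fixed to the table; origin at the centre of its underside, z up. Not to be touched. The two stand side by side, white left or right.
Mind the look-alikes: they are no part of the job. What is shaped like the white_box but orange is not meant.

How it is judged:
By the outcome, as a careful person would: the job done as asked, in the order asked, and still so for the second after the job is handed in, with the robot touching nothing.
It also fails if it takes over 38 s, if anything falls off the work surface, if the arm or the gripper's body presses on something with over 40 N, if the wrist force passes 120 N, or if a joint passes its speed limit or range.

## Working session

There is one attempt and no reset: what is moved stays moved. The work goes in short steps, Python scripts to look and compute and a tool call to move; the robot and the scene stay as the last step left them, time stands still between calls to the robot, and variables do not carry over. Pictures are saved under pics/ and viewed, about 8 in all and at most 12, crops included, and the job is handed in when it is done.

Besides the shell and the picture viewer there is one more tool, called after ">>>" as a command line: name --argument value ..., lists and objects as JSON in quotes. servo_tool: Moves the arm, as the interface text tells. Its arguments: {"type":"object","properties":{"targets":{"type":"array","items":{"type":"array"}},"gripper":{"type":"number"}},"required":["targets"]}

```bash
mkdir -p pics
python3 - <<'E'
from rig import telemetry, eyes
import cv2,numpy as np,pickle
s=telemetry.read_state();print(s)
for n in("top","side"):
    c=eyes.capture(n);cv2.imwrite(f"pics/{n}0.png",c["pixels"]);pickle.dump(c,open(f"{n}0.pkl","wb"));print(c["intrinsics"],c["extrinsics"])
E
```

```text
{'time_s': 0.0, 'joint_positions': array([-8.71193254e+01,  3.02793588e+01,  8.21587424e+01, -3.41491695e-04,
        6.76886254e+01, -1.02283291e+01]), 'qvel': array([ 0.01250082, -0.03942737, -0.00652522,  0.00677737,  0.02325252,
       -0.00845892]), 'tau': array([-3.85782387e-04, -4.40049040e+01, -1.76590580e+01,  6.32386794e-02,
        5.81560296e-02, -1.74295933e-04]), 'position': array([ 0.14172765, -0.60789405,  0.19885441]), 'tcp_rot': array([[ 9.73939846e-01,  2.26806443e-01, -1.16663128e-04],
       [ 2.26806142e-01, -9.73937419e-01,  2.20872320e-03],
       [ 3.87330065e-04, -2.17762345e-03, -9.99997554e-01]]), 'force': array([-0.19631331,  0.37427964,  0.25237994]), 'moment': array([-0.02906543,  0.00788847,  0.00479258]), 'opening': 1.0006421045827412}
[[424.59708524   0.         280.82067132]
 [  0.         424.59708524 217.43360659]
 [  0.           0.           1.        ]] [[ 0.02036556 -0.99847079  0.0513938   0.39531304]
 [-0.9996614  -0.0211687  -0.01513151 -0.00925644]
 [ 0.01619631 -0.05106824 -0.99856383  0.89559462]
 [ 0.          0.          0.          1.        ]]
[[543.31706539   0.         284.03997264]
 [  0.         543.31706539 215.39474628]
 [  0.           0.           1.        ]] [[ 0.99703156 -0.02253882  0.07362109  0.36585979]
 [-0.0766103  -0.38574428  0.9194195  -1.02648476]
 [ 0.00767628 -0.92233039 -0.38632593  0.47514328]
 [ 0.          0.          0.          1.        ]]
```

View pics/top0.png

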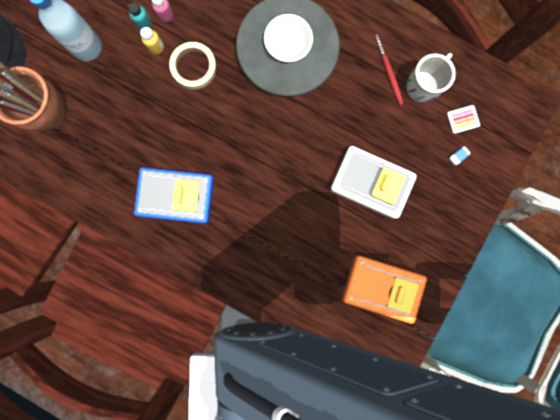

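View pics/side0.png

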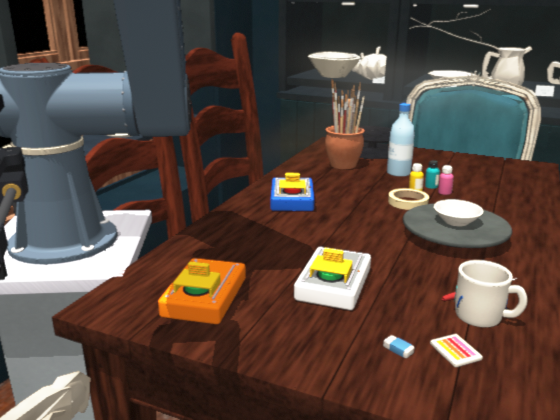

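The top view shows the white box at about (374,182) with its tab at (389,186), the blue box at (174,195), and the orange look-alike at (385,290). The side view agrees: white box at (333,275), with the tab at its end nearer the camera (world −y). Box +y therefore points to world +y, turned slightly.

```bash
cat > h.py <<'E'
import numpy as np,cv2
def ray(c,uv,z,E=None):
    E=c["extrinsics"] if E is None else E
    d=E[:3,:3]@np.linalg.inv(c["intrinsics"])@np.array([uv[0],uv[1],1.]);o=E[:3,3]
    return o+d*(z-o[2])/d[2]
def proj(c,P,E=None):
    E=c["extrinsics"] if E is None else E
    q=np.linalg.inv(E)@np.append(P,1);p=c["intrinsics"]@q[:3];return p[:2]/p[2]
E
python3 - <<'E'
import pickle,cv2,numpy as np
from h import *
c=pickle.load(open("top0.pkl","rb"));im=c["pixels"]
hsv=cv2.cvtColor(im,cv2.COLOR_BGR2HSV)
roi=np.zeros(im.shape[:2],np.uint8);roi[135:230,320:428]=1
w=((hsv[...,1]<60)&(hsv[...,2]>110)&(roi>0)).astype(np.uint8)
y=((hsv[...,1]>110)&(hsv[...,2]>120)&(abs(hsv[...,0].astype(int)-27)<7)&(roi>0)).astype(np.uint8)
def rect(m,z):
    k=max(cv2.findContours(m,0,2)[0],key=cv2.contourArea)
    P=np.array([ray(c,p[0],z)[:2] for p in cv2.convexHull(k)],np.float32)*1000
    r=cv2.minAreaRect(P);print(z,r,cv2.boxPoints(r).round().tolist())
rect(w|y,.035);rect(y,.056)
E
```

```text
0.035 ((516.389892578125, -210.81881713867188), (154.19261169433594, 106.05358123779297), 67.2451400756836) [[438.0, -261.0], [535.0, -302.0], [595.0, -160.0], [497.0, -119.0]]
0.056 ((513.6015014648438, -223.117431640625), (13.71255111694336, 35.57778549194336), 79.18121337890625) [[495.0, -227.0], [530.0, -233.0], [532.0, -220.0], [497.0, -213.0]]
```

>>> servo_tool --targets '[[[0.04, -0.025, 0], [0, 0, -0.15]], [[0.08, -0.05, 0], [0, 0, -0.3]], [[0.13, -0.081, 0], [0, 0, -0.45]], [[0.18, -0.112, 0], [0, 0, -0.6]], [[0.23, -0.144, 0], [0, 0, -0.7]], [[0.28, -0.175, 0], [0, 0, -0.8]], [[0.33, -0.206, 0], [0, 0, -0.9]], [[0.38, -0.237, 0], [0, 0, -0.944]], [[0.41, -0.256, 0], [0, 0, -0.944]], [[0.4326, -0.27, 0], [0, 0, -0.944]], [[0.4326, -0.27, 0], [0, 0, -0.944]], [[0.4326, -0.27, 0], [0, 0, -0.944]]]' --gripper 0.0

```text
time_s: 1.6
position: [0.5012, -0.2479, 0.1995]
tcp_rot: [[0.388, 0.922, -0.001], [0.922, -0.388, 0.0], [-0.0, -0.001, -1.0]]
force: [-0.4, 0.0, -0.5]
opening: 0.008
```

Run:
```python
from rig import telemetry, eyes
import cv2,numpy as np,pickle
s=telemetry.read_state();print(s["time_s"],s["position"],s["tcp_rot"],s["joint_positions"],s["opening"])
c=eyes.capture("wrist");E=np.eye(4);E[:3,:3]=s["tcp_rot"];E[:3,3]=s["position"];c["extrinsics"]=E@c["T_tool_cam"]
print(c["T_tool_cam"],c["intrinsics"])
pickle.dump(c,open("w1.pkl","wb"));cv2.imwrite("pics/w1.png",c["pixels"])
```

```text
1.6 [ 0.50121476 -0.24787242  0.19952746] [[ 3.87508269e-01  9.21865585e-01 -1.08816429e-03]
 [ 9.21866160e-01 -3.87508424e-01  7.36132620e-05]
 [-3.53811294e-04 -1.03166758e-03 -9.99999405e-01]] [-3.77435514e+01  2.51938420e+01  9.16298306e+01 -3.90109683e-02
  6.32282162e+01 -1.49264064e+01] 0.008014818730314682
[[-5.12642074e-04 -9.52357470e-01 -3.04983583e-01  8.47719072e-02]
 [ 9.99999861e-01 -4.50460853e-04 -2.74251629e-04  1.42191064e-04]
 [ 1.23802423e-04 -3.04983681e-01  9.52357569e-01 -1.84822440e-01]
 [ 0.00000000e+00  0.00000000e+00  0.00000000e+00  1.00000000e+00]] [[306.9956812    0.         276.01756497]
 [  0.         306.9956812  208.31284488]
 [  0.           0.           1.        ]]
```

View pics/w1.png

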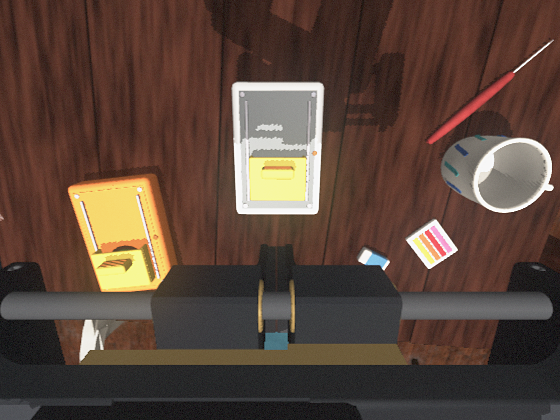

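The box is well aligned with the image. Its corners are at about (235,84), (323,84), (320,214) and (237,214), the hood is at x 249–307, y 157–202, and the thumb piece is at (278,170).

Run:
```python
import pickle,cv2,numpy as np
from h import *
c=pickle.load(open("w1.pkl","rb"))
hsv=cv2.cvtColor(c["pixels"],cv2.COLOR_BGR2HSV)
from rig import telemetry
s=telemetry.read_state();R=s["tcp_rot"];p=s["position"]
f=lambda uv,z:((R.T@(ray(c,uv,z)-p))*1000).round(1)
for uv in[(235,84),(323,84),(320,214),(237,214)]:print("deck",f(uv,.035),ray(c,uv,.035).round(4))
for uv in[(249,157),(307,157),(249,202),(307,202)]:print("hood",f(uv,.056))
for uv in[(262,166),(295,166),(262,178),(295,178)]:print("thumb",f(uv,.076))
cv2.imwrite("pics/w1c.png",cv2.resize(c["pixels"][75:225,225:335],None,fx=4,fy=4,interpolation=cv2.INTER_CUBIC))
```

```text
deck [111.3 -43.4 164.6] [ 0.5042 -0.1288  0.035 ]
deck [111.3  49.7 164.5] [ 0.5899 -0.1649  0.035 ]
deck [-33.9  52.9 164.6] [ 0.5365 -0.3     0.035 ]
deck [-34.  -46.9 164.6] [ 0.4445 -0.2613  0.035 ]
hood [ 37.4 -28.8 143.6]
hood [ 37.4  33.  143.6]
hood [-12.7 -30.1 143.6]
hood [-12.7  34.6 143.6]
thumb [ 31.2 -14.1 123.6]
thumb [ 31.2  19.2 123.6]
thumb [ 18.9 -14.3 123.6]
thumb [ 18.9  19.4 123.6]
```

View pics/w1c.png

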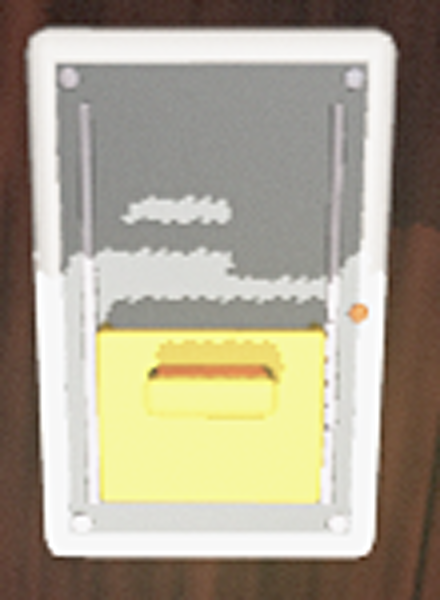

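>>> servo_tool --targets '[[[0, 0.0025, 0.05], [0, 0, 0]], [[0, 0.0025, 0.1], [0, 0, 0]], [[0, 0.0025, 0.125], [0, 0, 0]], [[0, 0.0025, 0.135], [0, 0, 0]], [[0, 0.0025, 0.135], [0, 0, 0]], [[0, 0.0025, 0.135], [0, 0, 0]]]'

```text
time_s: 2.4
position: [0.5049, -0.2495, 0.0661]
tcp_rot: [[0.388, 0.922, 0.002], [0.922, -0.388, -0.002], [-0.001, 0.003, -1.0]]
force: [1.0, 0.3, 0.7]
opening: 0.008
```

>>> servo_tool --targets '[[[0.005, 0, 0.001], [0, 0, 0]], [[0.01, 0, 0.001], [0, 0, 0]], [[0.015, 0, 0.001], [0, 0, 0]], [[0.02, 0, 0.001], [0, 0, 0]], [[0.025, 0, 0.001], [0, 0, 0]], [[0.03, 0, 0.001], [0, 0, 0]], [[0.035, 0, 0.001], [0, 0, 0]], [[0.04, 0, 0.001], [0, 0, 0]], [[0.045, 0, 0.001], [0, 0, 0]], [[0.05, 0, 0.001], [0, 0, 0]], [[0.055, 0, 0.001], [0, 0, 0]], [[0.055, 0, 0.001], [0, 0, 0]]]'

```text
time_s: 3.9
position: [0.5256, -0.1975, 0.0639]
tcp_rot: [[0.387, 0.922, -0.0], [0.922, -0.387, 0.0], [0.0, -0.0, -1.0]]
force: [0.6, 0.7, 0.4]
opening: 0.006
```

>>> servo_tool --targets '[[[0.003, 0, 0], [0, 0, 0]], [[0.005, 0, 0], [0, 0, 0]], [[0.006, 0, 0], [0, 0, 0]], [[0.007, 0, 0], [0, 0, 0]], [[0.008, 0, 0], [0, 0, 0]], [[0.009, 0, 0], [0, 0, 0]], [[0.009, 0, 0], [0, 0, 0]]]'

```text
time_s: 4.78
position: [0.529, -0.1895, 0.0638]
tcp_rot: [[0.387, 0.922, -0.0], [0.922, -0.387, 0.0], [0.0, -0.0, -1.0]]
force: [-0.7, -0.2, 0.1]
opening: 0.008
```

Run:
```python
from rig import telemetry, eyes
import cv2,numpy as np
s=telemetry.read_state();print(s["position"],s["force"])
c=eyes.capture("wrist");cv2.imwrite("pics/w2.png",c["pixels"])
```

```text
[ 0.52897444 -0.18950588  0.06383649] [-0.73481578 -0.19080619  0.13330556]
```

View pics/w2.png

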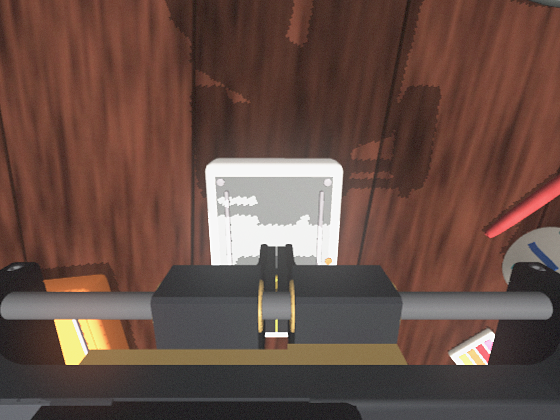

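The tab does not show ahead of the fingers in this picture. I see only bare deck between (210,165) and (340,262), so I'll check from the side camera.

Run:
```python
from rig import eyes
import cv2,numpy as np
a=eyes.capture("side")["pixels"][170:370,230:430]
cv2.imwrite("pics/s2.png",cv2.resize(a,None,fx=3,fy=3,interpolation=cv2.INTER_CUBIC))
```

```text
(no output)
```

View pics/s2.png

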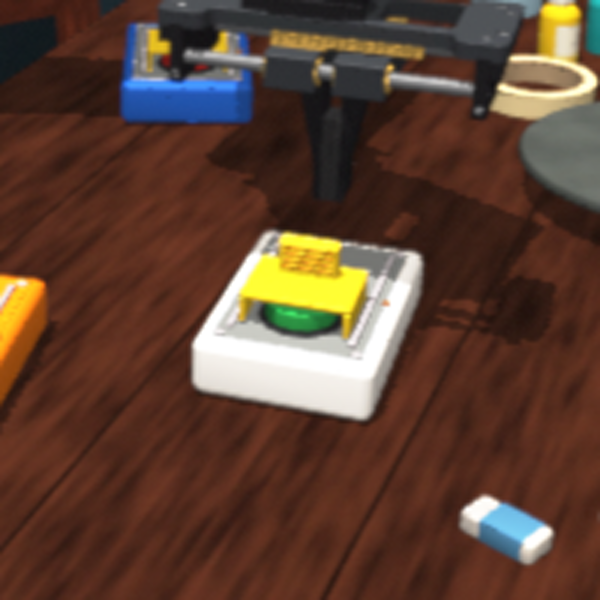

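The side crop shows the tab still over the button and the fingertips at full-image pixel (340,236), apparently above or behind the box. I'll check whether telemetry agrees with that.

Run:
```python
from rig import telemetry,eyes
from h import *
import pickle
s=telemetry.read_state();p=s["position"];print(s["time_s"],p,s["joint_positions"])
c=pickle.load(open("side0.pkl","rb"))
w=pickle.load(open("w1.pkl","rb"));t=pickle.load(open("top0.pkl","rb"))
print("tcp proj",proj(c,p),"z+.06",proj(c,p+[0,0,.06]))
R=s["tcp_rot"]
print("wrist: tip proj",proj(dict(intrinsics=w["intrinsics"]),np.zeros(3),w["T_tool_cam"]))
T=np.array([.5123,-.2278,.076]);print("thumb side",proj(c,T),"top",proj(t,T))
for q in[(355,147),(416,178),(400,218),(333,187)]:print(ray(t,q,.035).round(3))
# side-view deck corners (crop px/3+offset)
for q in[(272,232),(420,255),(375,385),(200,352)]:print("side",ray(c,(230+q[0]/3,170+q[1]/3),.035).round(3))
print("thumb side ray",ray(c,(230+310/3,170+240/3),.076).round(4))
```

```text
4.875 [ 0.52897123 -0.18957883  0.06384344] [-3.11099451e+01  3.64892612e+01  9.77246522e+01 -7.85743611e-04
  4.57866432e+01 -8.30558563e+00]
tcp proj [339.13271401 245.92767323] z+.06 [340.79786601 213.91766763]
wrist: tip proj [275.90221308 245.36653917]
thumb side [333.43178539 249.68230842] top [387.30000988 181.35881136]
[ 0.588 -0.172  0.035]
[ 0.526 -0.298  0.035]
[ 0.444 -0.265  0.035]
[ 0.504 -0.128  0.035]
side [ 0.505 -0.135  0.035]
side [ 0.589 -0.171  0.035]
side [ 0.534 -0.315  0.035]
side [ 0.447 -0.276  0.035]
thumb side ray [ 0.5119 -0.229   0.076 ]
```

Measured in both the side view (235 against a projected 246) and the wrist view, the visible fingertips sit about 20 mm above the reported TCP. The fingers therefore passed just over the thumb piece. I'll go back and re-approach lower, checking the height on the way.

>>> servo_tool --targets '[[[-0.02, 0, 0], [0, 0, 0]], [[-0.04, 0, 0], [0, 0, 0]], [[-0.06, 0, 0], [0, 0, 0]], [[-0.065, 0, 0], [0, 0, 0]], [[-0.065, 0, 0.003], [0, 0, 0]], [[-0.065, 0, 0.005], [0, 0, 0]], [[-0.065, 0, 0.005], [0, 0, 0]]]'

```text
time_s: 5.75
position: [0.5037, -0.2487, 0.0585]
tcp_rot: [[0.387, 0.922, -0.001], [0.922, -0.387, 0.001], [0.0, -0.001, -1.0]]
force: [-0.3, 0.5, -0.5]
opening: 0.003
```

Run:
```python
from rig import telemetry,eyes,bot
from h import *
s=telemetry.read_state();p=s["position"];print(s["time_s"],p,s["force"],bot.tcp_to_grasp)
c=eyes.capture("side");print(proj(c,p),proj(c,p+[0,0,.02]))
a=c["pixels"][200:300,280:390]
cv2.imwrite("pics/s3.png",cv2.resize(a,None,fx=6,fy=6,interpolation=cv2.INTER_CUBIC))
```

```text
5.75 [ 0.50371232 -0.24872434  0.05854456] [-0.32862005  0.52423871 -0.46646342] 0.0187
[329.81460775 265.12820218] [330.31217737 254.15654298]
```

View pics/s3.png

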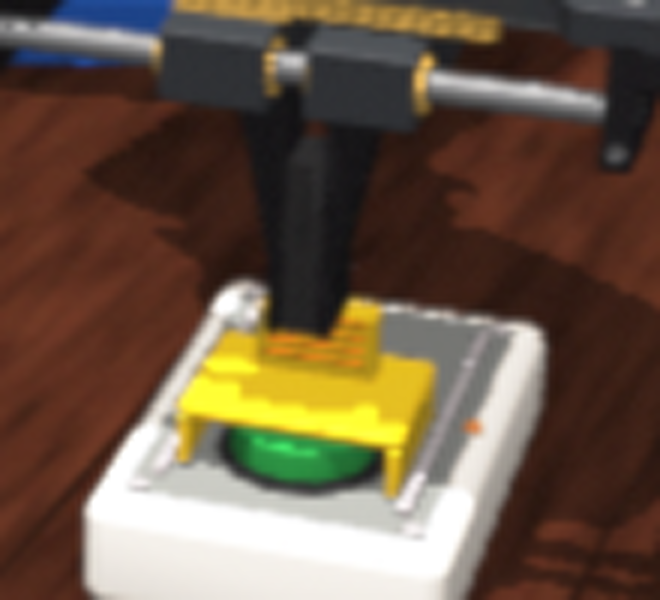

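The tip shows at about pixel (330,255), which means its height is about 0.077 m, roughly 18.5 mm above the reported TCP. It stands in front of the thumb piece. I'll lower 12 mm.

>>> servo_tool --targets '[[[-0.001, 0, 0.003], [0, 0, 0]], [[-0.001, 0, 0.006], [0, 0, 0]], [[-0.001, 0, 0.009], [0, 0, 0]], [[-0.001, 0, 0.012], [0, 0, 0]], [[-0.001, 0, 0.012], [0, 0, 0]]]'

```text
time_s: 6.42
position: [0.5032, -0.2503, 0.0465]
tcp_rot: [[0.388, 0.922, -0.001], [0.922, -0.388, 0.0], [0.0, -0.001, -1.0]]
force: [0.4, 0.5, 0.5]
opening: 0.003
```

>>> servo_tool --targets '[[[0.006, 0, 0], [0, 0, 0]], [[0.012, 0, 0], [0, 0, 0]], [[0.018, 0, 0], [0, 0, 0]], [[0.024, 0, 0], [0, 0, 0]], [[0.03, 0, 0], [0, 0, 0]], [[0.036, 0, 0], [0, 0, 0]], [[0.042, 0, 0], [0, 0, 0]], [[0.048, 0, 0], [0, 0, 0]], [[0.053, 0, 0], [0, 0, 0]], [[0.057, 0, 0], [0, 0, 0]], [[0.06, 0, 0], [0, 0, 0]]]'

```text
time_s: 7.8
position: [0.5269, -0.195, 0.0469]
tcp_rot: [[0.388, 0.922, 0.0], [0.922, -0.388, -0.0], [-0.0, 0.0, -1.0]]
force: [0.1, -2.0, -0.3]
opening: 0.008
```

>>> servo_tool --targets '[[[0.001, 0, 0], [0, 0, 0]], [[0.002, 0, 0], [0, 0, 0]], [[0.003, 0, 0], [0, 0, 0]], [[0.004, 0, 0], [0, 0, 0]], [[0.004, 0, 0], [0, 0, 0]]]'

```text
time_s: 8.43
position: [0.5283, -0.1916, 0.0469]
tcp_rot: [[0.388, 0.922, 0.0], [0.922, -0.388, -0.0], [-0.0, 0.0, -1.0]]
force: [0.1, -1.3, 0.2]
opening: 0.007
```

>>> servo_tool --targets '[[[0.001, 0, 0], [0, 0, 0]], [[0.002, 0, 0], [0, 0, 0]], [[0.003, 0, 0], [0, 0, 0]], [[0.003, 0, 0], [0, 0, 0]]]'

```text
time_s: 8.93
position: [0.5285, -0.1913, 0.0469]
tcp_rot: [[0.386, 0.923, -0.002], [0.923, -0.386, -0.004], [-0.004, 0.0, -1.0]]
force: [-4.7, -9.3, -0.3]
opening: 0.004
```

That is the end stop: about 10 N, with no further travel. I'll back off to above the button and look.

>>> servo_tool --targets '[[[-0.01, 0, 0], [0, 0, 0]], [[-0.03, 0, -0.01], [0, 0, 0]], [[-0.05, 0, -0.02], [0, 0, 0]], [[-0.058, 0, -0.02], [0, 0, 0]], [[-0.058, 0, -0.02], [0, 0, 0]]]'

```text
time_s: 9.55
position: [0.5066, -0.2429, 0.0671]
tcp_rot: [[0.389, 0.921, 0.0], [0.921, -0.389, 0.0], [0.0, 0.0, -1.0]]
force: [0.7, 0.0, -0.2]
opening: 0.006
```

Run:
```python
from rig import telemetry,eyes
from h import *
s=telemetry.read_state();p=s["position"];print(s["time_s"],p,s["force"])
c=eyes.capture("side");b=np.array([.5193,-.2138,0]);u=np.array([.3875,.922,0])
print(proj(c,p+[0,0,.0187]));a=c["pixels"][200:320,280:390].copy()
d=proj(c,b-.03*u+[0,0,.047])
print("button",b-.03*u,d)
hsv=cv2.cvtColor(c["pixels"],cv2.COLOR_BGR2HSV)
g=((abs(hsv[...,0].astype(int)-65)<20)&(hsv[...,1]>100)&(hsv[...,2]>50)).astype(np.uint8);g[:,:295]=0;g[:230]=0
x,y,w,h=cv2.boundingRect(g);print("green",x,y,w,h)
cv2.imwrite("pics/s4.png",cv2.resize(a,None,fx=5,fy=5,interpolation=cv2.INTER_CUBIC))
```

```text
9.55 [ 0.50655195 -0.24291531  0.06708888] [ 0.68951685  0.02721284 -0.21244614]
[331.67321351 248.49481674]
button [ 0.507675 -0.24146   0.      ] [331.23264936 269.18976618]
green 318 264 25 17
```

View pics/s4.png

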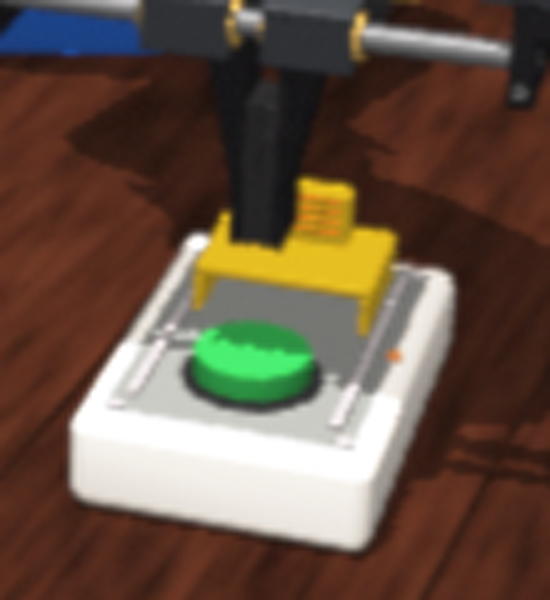

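The tab is at its stop and the green button is bare, with its top centre at about pixel (331,269), matching my estimate. The fingertips are above it. Pressing now.

>>> servo_tool --targets '[[[0.001, 0.001, 0.015], [0, 0, 0]], [[0.001, 0.001, 0.03], [0, 0, 0]], [[0.001, 0.001, 0.036], [0, 0, 0]], [[0.001, 0.001, 0.039], [0, 0, 0]], [[0.001, 0.001, 0.042], [0, 0, 0]], [[0.001, 0.001, 0.044], [0, 0, 0]], [[0.001, 0.001, 0.045], [0, 0, 0]], [[0.001, 0.001, 0.045], [0, 0, 0]]]'

```text
time_s: 10.6
position: [0.5084, -0.2416, 0.0221]
tcp_rot: [[0.388, 0.922, 0.0], [0.922, -0.388, -0.0], [0.0, 0.0, -1.0]]
force: [-0.4, 1.0, 0.9]
opening: 0.005
```

>>> servo_tool --targets '[[[0, 0, 0.001], [0, 0, 0]], [[0, 0, 0.002], [0, 0, 0]], [[0, 0, 0.002], [0, 0, 0]]]'

```text
time_s: 10.98
position: [0.5083, -0.2416, 0.0199]
tcp_rot: [[0.388, 0.922, 0.0], [0.922, -0.388, -0.0], [0.0, 0.0, -1.0]]
force: [1.1, 1.2, 2.5]
opening: 0.008
```

>>> servo_tool --targets '[[[0, 0, 0.001], [0, 0, 0]], [[0, 0, 0.002], [0, 0, 0]], [[0, 0, 0.003], [0, 0, 0]], [[0, 0, 0.003], [0, 0, 0]]]'

```text
time_s: 11.48
position: [0.5083, -0.2416, 0.0169]
tcp_rot: [[0.388, 0.922, 0.0], [0.922, -0.388, -0.0], [0.0, 0.0, -1.0]]
force: [1.8, 1.9, 3.8]
opening: 0.009
```

>>> servo_tool --targets '[[[0, 0, 0.001], [0, 0, 0]], [[0, 0, 0.002], [0, 0, 0]], [[0, 0, 0.002], [0, 0, 0]]]'

```text
time_s: 11.85
position: [0.5084, -0.2416, 0.0165]
tcp_rot: [[0.387, 0.922, 0.001], [0.922, -0.387, -0.0], [-0.0, 0.001, -1.0]]
force: [-1.9, 3.5, 14.6]
opening: 0.006
```

Bottomed out: 14.6 N and no further travel. Releasing and retreating upward.

>>> servo_tool --targets '[[[0, 0, -0.005], [0, 0, 0]], [[0, 0, -0.015], [0, 0, 0]], [[-0.01, 0, -0.05], [0, 0, 0]], [[-0.03, 0, -0.1], [0, 0, 0]], [[-0.06, 0, -0.15], [0, 0, 0]], [[-0.06, 0, -0.18], [0, 0, 0]], [[-0.06, 0, -0.18], [0, 0, 0]], [[-0.06, 0, -0.18], [0, 0, 0]]]'

```text
time_s: 12.85
position: [0.484, -0.2961, 0.1936]
tcp_rot: [[0.387, 0.922, -0.002], [0.922, -0.387, 0.002], [0.001, -0.003, -1.0]]
force: [-0.0, 0.7, -0.1]
opening: -0.001
```

Run:
```python
from rig import telemetry,eyes
import cv2
s=telemetry.read_state();print(s["time_s"],s["position"],s["force"],s["qvel"].round(2))
a=eyes.capture("side")["pixels"][170:340,250:420]
cv2.imwrite("pics/s5.png",cv2.resize(a,None,fx=3,fy=3,interpolation=cv2.INTER_CUBIC))
```

```text
12.85 [ 0.48395871 -0.29606367  0.19362498] [-0.04742019  0.72431825 -0.1181141 ] [0.33 1.12 0.67 0.1  0.15 0.03]
```

View pics/s5.png

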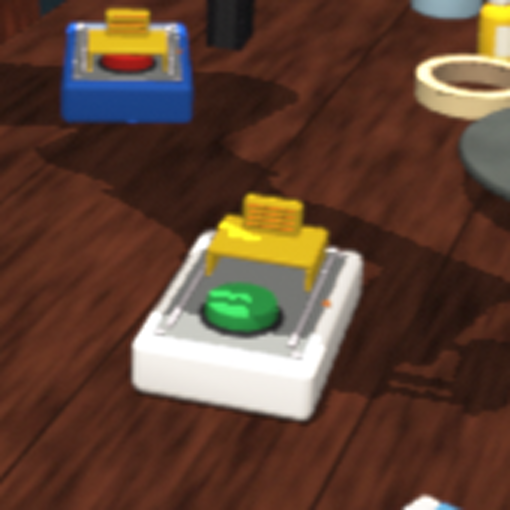

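The tab is aside (crop (270,235)), the button is back up (crop (241,305)), and the arm is clear. Handing in.

```bash
python3 -c "
from rig import order
print(order.hand_in())"
```

```text
the job is handed in; nothing more can be done
None
```

I slid the white box's yellow tab aside to its end stop, pressed the green button all the way down and let it come back up. The job is handed in, at about 13 s on the robot's clock. The hand-in reports no verdict.

- **Tab:** at the stop I read about 10 N with no further travel. The last side picture shows it still aside and the button bare.
- **Button:** it bottomed at 14.6 N with no further travel. The last picture shows it up again.
- **Clear of everything:** the fingers were well above the box and the force reading was near zero. The blue and orange boxes were not touched.

**One disagreement:** the fingertips sat about 19 mm above the reported TCP, seen in the side and wrist pictures. My first push therefore passed over the thumb piece without touching it. I went back, allowed for the offset, and the second push and the press worked.

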